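# Unstack the microscope accessories into their rests

### The job

The microscope accessories have been left in a pile: take it apart from the top down, one thing at a time, and set each flat inside the rest made for it - eyepiece in the small round one, canister in the medium round one, tin in the large round one, and last the slide box in the rectangular one, lying along it. Stand each upright as it is now, set things down gently without letting any fall, and leave the green reagent bottle and the amber oil bottle where they stand.

Things in the scene. Friction and masses are not known exactly. Their poses are not given: they have to be found in the camera images.
- eyepiece_center (a point): microscope eyepiece standing on top of the stack, eye end down, tube up: black body 30 mm in diameter and 28 mm tall, then a steel tube 23 mm in diameter above it; 46 mm tall in all. This point: its centre, half-way up (23 mm above its foot); z up its axis
- canister_center (a point): white plastic screw-lid canister for an objective lens, plain upright cylinder 42 mm in diameter, 40 mm tall, second from the top. This point: its centre, half-way up; z up its axis
- tin_center (a point): steel tin with a lid, plain upright cylinder 62 mm in diameter, 34 mm tall, third from the top. This point: its centre, half-way up; z up its axis
- slide_box_center (a point): closed plastic slide box, 104 mm (its x) by 64 mm (its y) by 34 mm tall, at the foot of the stack, flat on the bench. This point: its centre, half-way up. The stack is loose: nothing is fastened to anything
- small_rest: flat round grey plastic rest fixed to the bench, recess 46 mm across inside its rim, 52 mm outside; floor 2 mm thick, rim top 6 mm above the bench. Origin: centre of its underside, on the bench. For the eyepiece
- medium_rest: flat round grey plastic rest fixed to the bench, recess 64 mm across inside its rim, 70 mm outside; floor 2 mm thick, rim top 6 mm above the bench. Origin: centre of its underside, on the bench. For the canister
- large_rest: flat round grey plastic rest fixed to the bench, recess 86 mm across inside its rim, 92 mm outside; floor 2 mm thick, rim top 6 mm above the bench. Origin: centre of its underside, on the bench. For the tin
- square_rest: flat rectangular grey plastic rest fixed to the bench, 130 mm (its x) by 90 mm (its y) outside, walls 3 mm, floor 2 mm thick, rim top 6 mm above the bench. Origin: centre of its underside, on the bench. For the slide box, long side along long side, either way round
- reagent_bottle: bystander: green glass stoppered bottle, 58 mm in diameter, 125 mm tall, standing loose. Origin: centre of its foot
- oil_bottle: bystander: small amber glass dropper bottle, 34 mm in diameter, 70 mm tall, standing loose. Origin: centre of its foot

How it is judged:
On the way, in this order (a step that is already met when the one before it is completed fails the run):
1. the eyepiece stands in the small round rest, let go (horizontal distance between eyepiece_center and small_rest below 0.012 m and z of eyepiece_center in the frame of small_rest between 0.022 and 0.027 m and angle between eyepiece_center's own z axis and vertical below 0.06 rad and linear speed of eyepiece below 0.02 m/s and contact force between eyepiece and the fingers below 0.1 N), for 0.2 s.
2. the canister stands in the medium round rest, let go (horizontal distance between canister_center and medium_rest below 0.013 m and z of canister_center in the frame of medium_rest between 0.019 and 0.024 m and angle between canister_center's own z axis and vertical below 0.06 rad and linear speed of canister below 0.02 m/s and contact force between canister and the fingers below 0.1 N), for 0.2 s.
3. the tin lies flat in the large round rest, let go (horizontal distance between tin_center and large_rest below 0.014 m and z of tin_center in the frame of large_rest between 0.016 and 0.021 m and angle between tin_center's own z axis and vertical below 0.06 rad and linear speed of tin below 0.02 m/s and contact force between tin and the fingers below 0.1 N), for 0.2 s.
4. the slide box lies flat in the rectangular rest, let go (horizontal distance between slide_box_center and square_rest below 0.015 m and z of slide_box_center in the frame of square_rest between 0.016 and 0.021 m and angle between slide_box_center's own z axis and vertical below 0.06 rad and angle between the x axis of slide_box_center and the x axis of square_rest, either way round below 0.25 rad and linear speed of slide_box below 0.02 m/s and contact force between slide_box and the fingers below 0.1 N), for 0.2 s.
At the end, for the whole second after the job is handed in: Eyepiece, canister and tin within 12, 13 and 14 mm of the centres of their round rests, slide box within 15 mm of the rectangular rest's centre and 0.25 rad of its length; all upright within 0.06 rad, down on the rest's floor (within 2 mm), let go and at rest (all of step 1 and all of step 2 and all of step 3 and all of step 4); the robot touches nothing.
It fails at once if one of the four things falls free (faster than 0.7 m/s while not held, a drop of about 25 mm) ((linear speed of eyepiece above 0.7 m/s and contact force between eyepiece and the fingers below 0.1 N) or (linear speed of canister above 0.7 m/s and contact force between canister and the fingers below 0.1 N) or (linear speed of tin above 0.7 m/s and contact force between tin and the fingers below 0.1 N) or (linear speed of slide_box above 0.7 m/s and contact force between slide_box and the fingers below 0.1 N)).
It fails at once if the reagent bottle or the oil bottle is shifted more than 30 mm or tipped more than 0.35 rad (distance of any of reagent_bottle, oil_bottle from where it was at the start of the episode above 0.03 m or angle between any of reagent_bottle, oil_bottle's own z axis and vertical above 0.35 rad).
It also fails if it takes over 138 s, if anything falls off the work surface, if the arm or the gripper's body presses on something with over 40 N, if the wrist force passes 120 N, or if a joint passes its speed limit or range.

### The arm

A 6-joint arm with a two-finger parallel gripper is mounted at the origin on the work surface. World frame = base frame: x ahead of the robot, y to its left, z up, the work surface at z = 0. Lengths are in m, angles in rad, forces in N, time in s.
With the tool pointing down it reaches from about 0.35 to 0.775 m from the base axis. Payload 5.5 kg.
Tool frame: the origin (TCP) lies at the very end of the fingers, on their centre line; the grasp point (between the pads) lies 19 mm behind it; z points along the fingers, y is the line along which they close (so a half turn about z gives the same grasp; the last joint's range is limited). The gripper opens to 85 mm and grips with 20 to 120 N. Pads are 22 mm wide; open, the fingers measure 114 mm over their backs; the gripper's body (76 mm by 85 mm) begins 54 mm behind the grasp point. The pads swing forward as they close: fully open they stand 13 mm farther back than shut.
Start: joints at [-1.47, 0.313, 0.046, 1.304, 0, 1.431], TCP at [0.137, -0.558, 0.231] pointing down, gripper open.
Joint ranges: [-2.76, 2.76], [-0.86, 1.69], [-1.03, 1.26], [-2.2, 2.34], [-1.47, 1.5], [-3.14, 3.14]. Speed limits (rad/s): [2.57, 2.57, 3.14, 3.14, 3.14, 3.14].

### API

Orientations are given as a unit quaternion [w, x, y, z].
In Python, from workcell import env gives the robot as it stands. The module is installed in compiled form; this text tells all that it offers.
- The arm moves only by the tool jog_arm, never from a script. Its arguments are lists of equal length, an entry for each row: "gripper": the opening, from 0 (shut) to 1 (fully open); "offset": the shift along the world's x, y, z in cm, a list of three; "twist": the turn about the world's z in degrees. In form: {"gripper": [gripper, ...], "offset": [[dx, dy, dz], ...], "twist": [twist, ...]}. A call has exactly 8 rows; each row is the pose to reach, as a shift and turn from the pose commanded when the call began; what a row does not reach only later rows make up. A row lasts 1/8 s, in which the tool goes at most 62.5 mm and 10.7 degrees, less where a joint would pass 70% of its speed; a pose out of reach is approached as far as the arm can. A call with a gripper value outside its range is refused whole. The fingers move at their own pace and stop on an object; "squeeze" is the grip in N (left out, the last holds). Time passes only in rows, so rows that repeat a pose let the fingers close, or fill a call up. It gives the time, the measured TCP pose, the force, the opening and the grip force at its end, in the units of the state.
- env.get_state(): the state, without advancing time (a new reading comes with each control period).
- env.read_camera(name): name is "scene" or "top"; returns a dict with "image" (420x560x3 uint8, red, green, blue), "z_map" (420x560 float32, m along the optical axis (not along the pixel's ray), 0 where there is no reading), "fovy" (degrees; the focal length in pixels is half the picture's height over the tangent of half this angle, whatever the lens; pixels are square), "cx", "cy" (the principal point, pixels), "cam_to_world" (4x4, takes a point from camera to world coordinates). Camera axes: x right, y up, looking along -z (the intrinsics and any distortion apply to the point x, -y, -z); pixel columns grow to the right and rows downward; lengths in m; the calibration is good to about 2 mm. A picture is of the moment at which its call begins.
- env.hand_in(): hands the job in; it is judged then, once.
The state is a dict: "clock": time; "joint_pos": joint angles; "qvel": joint speeds; "tau": joint torques, N m; "tcp_pos": TCP position; "orientation": TCP orientation; "wrist_force": force on the tool from outside, world axes, zero at the start; "ft_torque": the same for the moment, N m; "finger_gap": finger opening in m; "grip_force": force on a finger pad.
Only numpy, scipy, OpenCV 4.12 (cv2) and the standard library are available. Lean on these libraries where they do the work, as an engineer would, in place of code of your own. Each camera call takes 0.05 s, during which the arm holds its last target. There are 200 camera calls.

## Working session

There is one attempt and no reset: what is moved stays moved. The work goes in short steps, Python scripts to look and compute and a tool call to move; the robot and the scene stay as the last step left them, time stands still between calls to the robot, and variables do not carry over. Pictures are saved under pics/ and viewed, at most 14 in all, crops included, and the job is handed in when it is done.

Besides the shell and the picture viewer there is one more tool, called as name([rows], argument=value, ...), one row to a line, values as JSON. jog_arm: Moves the arm, as the interface text tells. Its arguments: {"type":"object","properties":{"gripper":{"type":"array"},"offset":{"type":"array"},"twist":{"type":"array"},"squeeze":{"type":"number"}},"required":["gripper","offset","twist"]}

```bash
mkdir -p pics
python3 - <<'E'
from workcell import env
import cv2,numpy as np,pickle
s=env.get_state();print({k:np.round(v,3) for k,v in s.items()})
for n in("scene","top"):
    d=env.read_camera(n);pickle.dump(d,open(n+'.pkl','wb'))
    cv2.imwrite(f'pics/{n}0.png',d['image'][:,:,::-1]);print(n,d.keys(),d['fovy'],d['cx'],d['cy'],np.round(d['cam_to_world'],4))
E
```

```text
{'clock': np.float64(0.0), 'joint_pos': array([-1.47 ,  0.314,  0.045,  1.304, -0.   ,  1.431]), 'qvel': array([ 0.001,  0.   , -0.001, -0.001,  0.001,  0.001]), 'tau': array([-0.0000e+00, -4.8062e+01,  2.9853e+01,  1.9000e-02, -0.0000e+00,
       -0.0000e+00]), 'tcp_pos': array([ 0.137, -0.558,  0.23 ]), 'orientation': array([-0.001,  0.993,  0.12 ,  0.   ]), 'wrist_force': array([-0.348, -0.361,  0.86 ]), 'ft_torque': array([-0.011,  0.035,  0.016]), 'grip_force': np.float64(0.0), 'finger_gap': np.float64(0.085)}
scene dict_keys(['image', 'z_map', 'fovy', 'cx', 'cy', 'cam_to_world']) 42.352871920870264 286.93288992622996 217.26499153238936 [[ 0.1289 -0.8322  0.5392  1.1772]
 [ 0.9916  0.1151 -0.0592 -0.0999]
 [-0.0128  0.5423  0.8401  1.0728]
 [ 0.      0.      0.      1.    ]]
top dict_keys(['image', 'z_map', 'fovy', 'cx', 'cy', 'cam_to_world']) 46.43433936953662 270.95397749750475 208.98848083722402 [[-0.0256  0.9864 -0.1627  0.3947]
 [-0.9996 -0.0234  0.0159 -0.0173]
 [ 0.0119  0.163   0.9866  1.1616]
 [ 0.      0.      0.      1.    ]]
```

View pics/scene0.png

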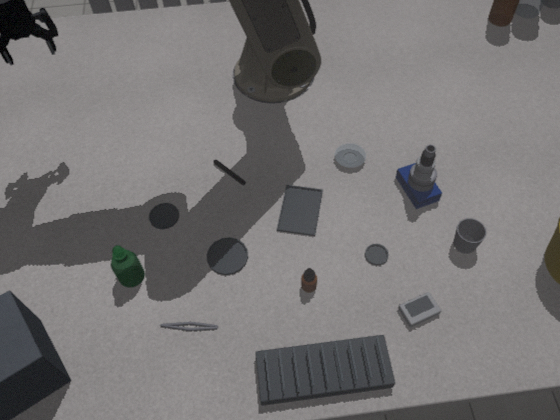

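View pics/top0.png

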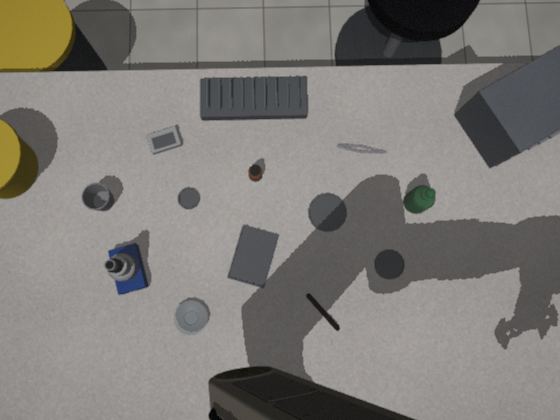

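The scene picture shows the pile at about (422,178). The rests look to be the square at (300,210), large at (228,256), small at (376,254) and a dark disc at (164,216), with the bottles at (127,266) and (309,281). In the top view the same things are at (125,267), (253,256), (328,212), (189,198), (389,264), (420,198) and (255,172).

```bash
cat > h.py <<'E'
import numpy as np,cv2
def K(d): 
    f=d['image'].shape[0]/2/np.tan(np.radians(d['fovy']/2)); return f
def cloud(d):
    f=K(d);z=d['z_map'];v,u=np.mgrid[:z.shape[0],:z.shape[1]]
    p=np.stack([(u-d['cx'])/f*z,-(v-d['cy'])/f*z,-z,np.ones_like(z)],-1)
    return (p@d['cam_to_world'].T)[...,:3]
def ray(d,uv,h):
    uv=np.atleast_2d(uv).astype(float);f=K(d);M=d['cam_to_world']
    r=np.c_[(uv[:,0]-d['cx'])/f,-(uv[:,1]-d['cy'])/f,-np.ones(len(uv))]@M[:3,:3].T
    return M[:3,3]+r*((h-M[2,3])/r[:,2])[:,None]
def pix(d,P):
    P=np.atleast_2d(P);M=d['cam_to_world'];c=(P-M[:3,3])@M[:3,:3];f=K(d)
    return np.c_[d['cx']+f*c[:,0]/-c[:,2],d['cy']-f*c[:,1]/-c[:,2]]
E
python3 - <<'E'
import pickle;from h import *
pts={'scene':dict(pile=(422,178),sq=(300,210),large=(228,256),small=(376,254),disc=(164,216),green=(130,275),oil=(309,286),bench=(270,300),eye=(429,152),dish=(350,157)),
'top':dict(pile=(125,267),sq=(253,256),large=(328,212),small=(189,198),disc=(389,264),green=(420,198),oil=(255,172),bench=(290,150),eye=(113,265),dish=(192,316))}
for n in pts:
    d=pickle.load(open(n+'.pkl','rb'));c=cloud(d)
    for k,(u,v) in pts[n].items(): print(n,k,np.round(c[v,u],3),np.round(ray(d,(u,v),0.004)[0],3))
    print('bench z',np.percentile(c[...,2][250:330,280:] if n=='top' else c[...,2][290:330,80:260],[5,50,95]))
    boxes={'scene':(385,135,455,215),'top':(90,230,160,300)}[n]
    x0,y0,x1,y1=boxes;a=cv2.resize(d['image'][y0:y1,x0:x1],None,fx=5,fy=5,interpolation=2)
    if n=='scene':A=a
    else: B=a
h=400
A=cv2.resize(A,(350,400));B=cv2.resize(B,(400,400));cv2.imwrite('pics/c1.png',np.hstack([A,B])[:,:,::-1])
d=pickle.load(open('top.pkl','rb'));a=d['image'][170:300,160:430];a=cv2.convertScaleAbs(cv2.resize(a,None,fx=2.9,fy=2.9,interpolation=2),alpha=1.8);cv2.imwrite('pics/c2.png',a[:,:,::-1])
E
```

```text
scene pile [0.471 0.292 0.073] [0.423 0.318 0.004]
scene sq [0.475 0.009 0.003] [0.475 0.009 0.004]
scene large [ 0.574 -0.169  0.001] [ 0.576 -0.169  0.004]
scene small [0.614 0.162 0.   ] [0.616 0.161 0.004]
scene disc [ 0.446 -0.312  0.002] [ 0.448 -0.311  0.004]
scene green [ 0.623 -0.373  0.056] [ 0.594 -0.387  0.004]
scene oil [ 0.688 -0.003  0.034] [0.674 0.    0.004]
scene bench [ 0.693 -0.087 -0.   ] [ 0.695 -0.087  0.004]
scene eye [0.464 0.292 0.156] [0.345 0.358 0.004]
scene dish [0.334 0.156 0.005] [0.333 0.157 0.004]
bench z [-0.00299074  0.00049295  0.00454257]
top pile [0.451 0.281 0.106] [0.456 0.309 0.004]
top sq [0.474 0.009 0.002] [0.474 0.009 0.004]
top large [ 0.576 -0.173 -0.002] [ 0.575 -0.173  0.004]
top small [ 0.618  0.161 -0.002] [0.617 0.16  0.004]
top disc [ 0.448 -0.312  0.001] [ 0.447 -0.311  0.004]
top green [ 0.589 -0.37   0.085] [ 0.604 -0.396  0.004]
top oil [ 0.665 -0.     0.054] [0.677 0.    0.004]
top bench [ 0.732 -0.087 -0.001] [ 0.731 -0.086  0.004]
top eye [0.453 0.292 0.153] [0.461 0.338 0.004]
top dish [0.34  0.152 0.007] [0.34  0.153 0.004]
bench z [-0.00414188 -0.00041609  0.00372313]
```

View pics/c1.png

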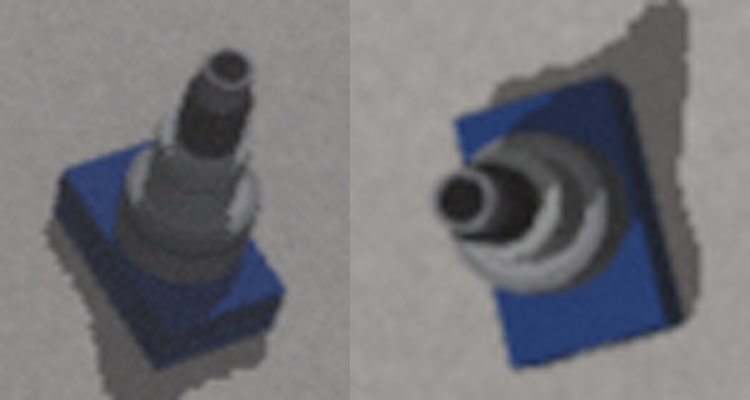

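View pics/c2.png

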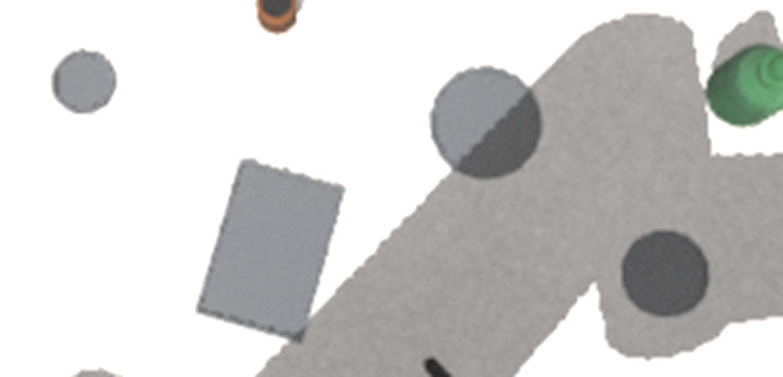

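The crops show the pile: blue box at the foot, steel tin, white canister, and the black eyepiece with its tube pointing up. Each is slightly off-centre on the one below. The enlarged top view shows the four rests clearly: small at left, the rectangle turned about 15°, large half in shadow, and medium fully in shadow.

```bash
cat >> h.py <<'E'
from scipy.optimize import least_squares
def circfit(P,R,c0):
    r=least_squares(lambda c:np.hypot(*(P-c).T)-R,c0,loss='soft_l1',f_scale=.002);return r.x,np.std(r.fun)
E
python3 - <<'E'
import pickle;from h import *
D={n:pickle.load(open(n+'.pkl','rb')) for n in('scene','top')}
loc=dict(sq=(.475,.009),large=(.575,-.171),small=(.616,.161),medium=(.447,-.311))
for n,d in D.items():
    im=d['image'].astype(float);m=((im[...,2]/(im[...,0]+1))>1.02)
    m=cv2.medianBlur(m.astype(np.uint8)*255,3)
    for k,p in loc.items():
        cs,_=cv2.findContours(m,cv2.RETR_EXTERNAL,cv2.CHAIN_APPROX_NONE)
        q=pix(d,[(*p,.004)])[0]
        for c in cs:
            if cv2.pointPolygonTest(c,(float(q[0]),float(q[1])),False)>0:
                w=ray(d,c[:,0,:],.004)[:,:2]*1000
                if k=='sq': r=cv2.minAreaRect(w.astype(np.float32))
                else: r=cv2.fitEllipse(w.astype(np.float32))
                print(n,k,np.round(r[0],1),np.round(r[1],1),round(r[2],1))
    # blue box
    m=((im[...,2]>1.6*im[...,0])&(im[...,2]>25)).astype(np.uint8)
    C=cloud(d);near=np.hypot(C[...,0]-.46,C[...,1]-.29)<.1
    t=(m>0)&near&(C[...,2]>.025)&(C[...,2]<.042)
    u=np.argwhere(t)[:,::-1];w=ray(d,u,.034)[:,:2]*1000
    print(n,'boxtop',cv2.minAreaRect(w.astype(np.float32)))
    for k,R,a,b in(('tin',.031,.038,.064),('can',.021,.072,.104),('body',.015,.112,.132),('tube',.0115,.139,.151)):
        s=near&(C[...,2]>a)&(C[...,2]<b);P=C[s][:,:2];x,e=circfit(P,R,P.mean(0));print(n,k,len(P),x,e)
    s=near&(C[...,2]>.148);uv=np.argwhere(s)[:,::-1];w=ray(d,uv,.154)[:,:2];print('tubetop',len(uv),cv2.minAreaRect((w*1000).astype(np.float32)),w.mean(0))
E
```

```text
scene sq [471.8   8.9] [ 88.8 131.5] 72.9
scene large [ 573.5 -170.4] [87.  90.4] 80.3
scene small [615.9 161.5] [46.6 47.8] 165.4
scene medium [ 446.1 -312.7] [62.7 69.3] 95.3
scene boxtop ((451.4706115722656, 296.9582824707031), (106.2486801147461, 58.37108612060547), 19.296367645263672)
scene tin 214 [0.45217547 0.29966514] 0.00502345769631624
scene can 175 [0.4536315  0.29692904] 0.002281201381980255
scene body 88 [0.45220975 0.29763503] 0.0017535850604635562
scene tube 42 [0.45286645 0.29811713] 0.0012601082544027595
tubetop 88 ((455.2190246582031, 296.1277770996094), (24.662752151489258, 25.46745491027832), 81.97270202636719) [0.45508628 0.29645209]
top sq [474.7   9.5] [ 87.2 127.5] 72.3
top large [ 585.2 -160. ] [55.  93.3] 47.3
top small [617.4 161.7] [46.  47.7] 83.8
top boxtop ((451.6783447265625, 297.25439453125), (103.11247253417969, 63.314788818359375), 14.63112735748291)
top tin 101 [0.45544233 0.30245254] 0.0045062598477883615
top can 78 [0.45600149 0.29960545] 0.001377163464550981
top body 39 [0.45504251 0.30091996] 0.0005253838731491844
top tube 29 [0.45446885 0.30071285] 0.0028017147254796666
tubetop 101 ((454.9480895996094, 298.76654052734375), (22.681900024414062, 20.302261352539062), 88.57316589355469) [0.4549739  0.29944359]
```

jog_arm([
  [5.9, 1.8, 0.5],
  [11.5, 4.2, 1],
  [16.7, 7.1, 1.5],
  [21.7, 10.5, 2],
  [26.2, 14.5, 2.5],
  [30.3, 18.9, 3],
  [33.9, 23.7, 3.5],
  [37, 28.8, 4],
], gripper=[1, 1, 1, 1, 1, 1, 1, 1], twist=[10, 20, 30, 40, 50, 60, 70, 80], squeeze=40)

```text
clock: 1.1
tcp_pos: [0.5082, -0.2687, 0.2708]
orientation: [-0.0, 0.681, 0.732, 0.0]
wrist_force: [0.5, -0.9, -0.3]
finger_gap: 0.0856
grip_force: 0.0
```

jog_arm([
  [2.6, 5.5, 0],
  [4.5, 11.2, 0],
  [5.9, 17, 0],
  [6.6, 23, 0],
  [6.7, 29, 0],
  [6.2, 35, 0],
  [5, 40.9, 0],
  [3.3, 46.6, 0],
], gripper=[1, 1, 1, 1, 1, 1, 1, 1], twist=[10, 20, 30, 40, 50, 60, 70, 80])

```text
clock: 2.1
tcp_pos: [0.5395, 0.1974, 0.2706]
orientation: [-0.0, 0.051, 0.999, -0.0]
wrist_force: [-0.1, 0.1, 0.8]
finger_gap: 0.0853
grip_force: 0.0
```

jog_arm([
  [-2, 2.5, 0],
  [-4, 5, 0],
  [-6, 7.5, 0],
  [-8, 9.6, 0],
  [-8.6, 10.2, 0],
  [-8.6, 10.2, 0],
  [-8.6, 10.2, 0],
  [-8.6, 10.2, 0],
], gripper=[1, 1, 1, 1, 1, 1, 1, 1], twist=[7, 14, 21, 21, 21, 21, 21, 21])

```text
clock: 3.1
tcp_pos: [0.4548, 0.2969, 0.2712]
orientation: [-0.0, -0.128, 0.992, -0.0]
wrist_force: [0.9, -0.3, 0.0]
finger_gap: 0.0856
grip_force: 0.0
```

Run:
```python
from workcell import env;from h import *
s=env.get_state();print(s['tcp_pos'],s['joint_pos']);t=s['tcp_pos']
I=[]
for n in('scene','top'):
    d=env.read_camera(n);C=cloud(d);I.append(d['image'][90:250,340:500] if n=='scene' else d['image'][190:350,50:210])
    m=(np.hypot(C[...,0]-t[0],C[...,1]-t[1])<.075)&(C[...,2]>.19)&(C[...,2]<.36)
    P=C[m]-t; a=np.radians(105);u=P[:,:2]@[np.cos(a),np.sin(a)]
    z=P[:,2]
    for lo in np.arange(-.01,.07,.01):
        q=(z>lo)&(z<=lo+.01)
        if q.any(): print(n,round(lo,3),q.sum(),np.round(np.percentile(u[q],[1,50,99]),3))
    print(np.percentile(z,[0.1,1,5]))
cv2.imwrite('pics/c3.png',cv2.resize(np.hstack(I),(800,400),interpolation=2)[:,:,::-1])
```

```text
[0.45478345 0.29690175 0.27117374] [ 4.30558338e-01  2.42901196e-01  4.83759088e-02  1.37635415e+00
 -4.11287756e-05  1.73619716e-01]
scene 0.01 29 [-0.051  0.041  0.047]
scene 0.02 80 [-0.058  0.04   0.054]
scene 0.03 85 [-0.059  0.041  0.055]
scene 0.04 80 [-0.058  0.04   0.053]
scene 0.05 67 [-0.057  0.042  0.066]
scene 0.06 190 [-0.074  0.041  0.07 ]
[0.01357463 0.01679993 0.0234859 ]
top 0.01 5 [-0.053 -0.048 -0.043]
top 0.02 9 [-0.052 -0.048 -0.046]
top 0.03 6 [-0.049 -0.046 -0.043]
top 0.04 2 [-0.049 -0.045 -0.042]
top 0.05 5 [-0.055 -0.05  -0.047]
top 0.06 71 [-0.073 -0.069 -0.041]
[0.01837171 0.01937694 0.0306935 ]
```

View pics/c3.png

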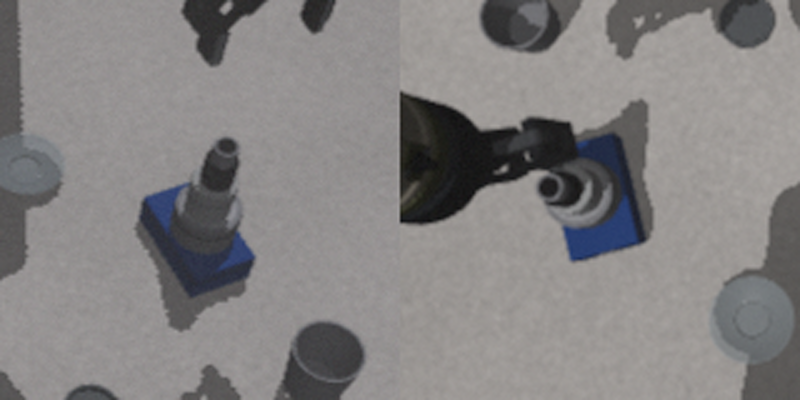

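The picture shows the gripper above and beside the pile from both cameras. The depth points put the open fingertips 14 mm above the TCP. Descending on the eyepiece.

jog_arm([
  [0, 0.15, -3],
  [0, 0.15, -6],
  [0, 0.15, -9],
  [0, 0.15, -11.5],
  [0, 0.15, -13.5],
  [0, 0.15, -14.8],
  [0, 0.15, -15.5],
  [0, 0.15, -15.6],
], gripper=[1, 1, 1, 1, 1, 1, 1, 1], twist=[0, 0, 0, 0, 0, 0, 0, 0])

```text
clock: 4.2
tcp_pos: [0.4543, 0.299, 0.1153]
orientation: [-0.0, -0.129, 0.992, 0.0]
wrist_force: [0.3, 0.3, 0.3]
finger_gap: 0.085
grip_force: 0.0
```

jog_arm([
  [0, 0, 0],
  [0, 0, 0],
  [0, 0, 0],
  [0, 0, 0],
  [0, 0, 0],
  [0, 0, 0],
  [0, 0, 0],
  [0, 0, 0],
], gripper=[0.75, 0.6, 0.5, 0.42, 0.36, 0.3, 0.25, 0.2], twist=[0, 0, 0, 0, 0, 0, 0, 0], squeeze=30)

```text
clock: 5.2
tcp_pos: [0.4543, 0.2992, 0.1155]
orientation: [0.0, -0.129, 0.992, 0.0]
wrist_force: [-0.6, 2.1, 2.7]
finger_gap: 0.0282
grip_force: 29.7
```

jog_arm([
  [0, 0, 0.3],
  [0, 0, 1],
  [0, 0, 2],
  [0, 0, 3],
  [1.5, -1.3, 4],
  [4, -3.4, 4],
  [7.5, -6.4, 4],
  [11, -9.3, 4],
], gripper=[0.2, 0.2, 0.2, 0.2, 0.2, 0.2, 0.2, 0.2], twist=[0, 0, 0, 0, 0, 0, 0, 0])

```text
clock: 6.2
tcp_pos: [0.566, 0.2044, 0.1561]
orientation: [0.001, -0.129, 0.992, -0.0]
wrist_force: [0.6, 0.5, -0.6]
finger_gap: 0.029
grip_force: 29.7
```

jog_arm([
  [3, -2.5, -1],
  [4.5, -3.8, -3],
  [5.2, -4.4, -5.5],
  [5.2, -4.4, -8],
  [5.2, -4.4, -10],
  [5.2, -4.4, -11],
  [5.2, -4.4, -11],
  [5.2, -4.4, -11],
], gripper=[0.2, 0.2, 0.2, 0.2, 0.2, 0.2, 0.2, 0.2], twist=[0, 0, 0, 0, 0, 0, 0, 0])

```text
clock: 7.2
tcp_pos: [0.6167, 0.1622, 0.0461]
orientation: [0.001, -0.129, 0.992, 0.0]
wrist_force: [-0.4, -0.2, -0.7]
finger_gap: 0.0289
grip_force: 29.7
```

Run:
```python
from workcell import env;from h import *
I=[]
for n in('scene','top'):
    d=env.read_camera(n);C=cloud(d);u,v=pix(d,[.616,.161,.03])[0].astype(int);I.append(d['image'][v-50:v+50,u-50:u+50])
    m=(np.hypot(C[...,0]-.46,C[...,1]-.3)<.06)
    print(n,np.percentile(C[m][:,2],99))
cv2.imwrite('pics/c4.png',cv2.convertScaleAbs(cv2.resize(np.hstack(I),(800,400),interpolation=2)[:,:,::-1],alpha=1.5))
```

```text
scene 0.06998580840807173Traceback (most recent call last):
  File "<stdin>", line 6, in <module>
    return _quantile_unchecked(
        a, q, axis, out, overwrite_input, method, keepdims, weights)
    return _ureduce(a,
                    func=_quantile_ureduce_func,
    ...<5 lines>...
                    overwrite_input=overwrite_input,
                    method=method)
    r = func(a, **kwargs)
    result = _quantile(arr,
                       quantiles=q,
    ...<2 lines>...
                       out=out,
                       weights=wgt)
    slices_having_nans = np.isnan(arr[-1, ...])
                                  ~~~^^^^^^^^^
IndexError: index -1 is out of bounds for axis 0 with size 0
```

Run:
```python
from workcell import env;from h import *
d=env.read_camera('scene');cv2.imwrite('pics/c4.png',cv2.convertScaleAbs(cv2.resize(d['image'][110:310,320:520],(600,600),interpolation=2)[:,:,::-1],alpha=1.5))
```

```text
(no output)
```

View pics/c4.png

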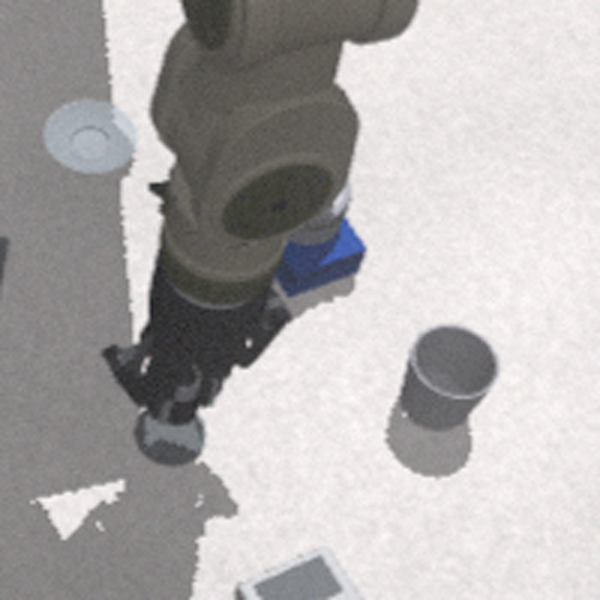

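The arm hides most of the pile. The canister's edge and the blue box are still in place, and the gripper sits over the small rest at (170,430) in the crop. Lowering.

jog_arm([
  [0, 0, -1],
  [0, 0, -2],
  [0, 0, -2.8],
  [0, 0, -3.2],
  [0, 0, -3.4],
  [0, 0, -3.5],
  [0, 0, -3.6],
  [0, 0, -3.65],
], gripper=[0.2, 0.2, 0.2, 0.2, 0.2, 0.2, 0.2, 0.2], twist=[0, 0, 0, 0, 0, 0, 0, 0])

```text
clock: 8.35
tcp_pos: [0.6164, 0.1621, 0.0095]
orientation: [0.0, -0.129, 0.992, 0.0]
wrist_force: [-2.2, -2.2, 4.7]
finger_gap: 0.0289
grip_force: 30.1
```

jog_arm([
  [0, 0, 0],
  [0, 0, 0],
  [0, 0, 0],
  [0, 0, 0],
  [0, 0, 0.1],
  [0, 0, 0.5],
  [0, 0, 1.5],
  [0, 0, 3],
], gripper=[0.34, 0.36, 0.4, 0.45, 0.5, 0.55, 0.6, 0.6], twist=[0, 0, 0, 0, 0, 0, 0, 0])

```text
clock: 9.35
tcp_pos: [0.616, 0.162, 0.0396]
orientation: [-0.0, -0.129, 0.992, 0.0]
wrist_force: [-0.1, 0.1, 0.2]
finger_gap: 0.0514
grip_force: 0.0
```

jog_arm([
  [0, 0, 3],
  [0, 0, 7],
  [0, 0, 12],
  [-2, -3, 15],
  [-5, -6, 15],
  [-8, -10, 15],
  [-10, -15, 15],
  [-10, -15, 15],
], gripper=[1, 1, 1, 1, 1, 1, 1, 1], twist=[0, 0, 0, 0, 0, 0, 0, 0])

```text
clock: 10.35
tcp_pos: [0.5151, 0.0094, 0.1905]
orientation: [0.001, -0.127, 0.992, -0.0]
wrist_force: [0.7, 1.0, -0.0]
finger_gap: 0.085
grip_force: 0.0
```

Run:
```python
from workcell import env;from h import *
I=[]
for n in('scene','top'):
    d=env.read_camera(n);C=cloud(d);u,v=pix(d,[.616,.161,.03])[0].astype(int);I.append(d['image'][v-40:v+40,u-40:u+40])
    u,v=pix(d,[.455,.299,.08])[0].astype(int);I.append(d['image'][v-40:v+40,u-40:u+40])
    for k,c,R,a,b in(('body',(.616,.161),.015,.008,.026),('tube',(.616,.161),.0115,.033,.046),('can',(.455,.299),.021,.072,.104),('tin',(.455,.299),.031,.038,.064)):
        m=(np.hypot(C[...,0]-c[0],C[...,1]-c[1])<.05)&(C[...,2]>a)&(C[...,2]<b);P=C[m][:,:2]
        if len(P)>5: print(n,k,len(P),*circfit(P,R,P.mean(0)))
    m=(np.hypot(C[...,0]-.616,C[...,1]-.161)<.03); print('eye top',np.percentile(C[m][:,2],98))
cv2.imwrite('pics/c5.png',cv2.convertScaleAbs(cv2.resize(np.hstack(I),(800,200),interpolation=2)[:,:,::-1],alpha=1.5))
```

```text
scene body 75 [0.61555376 0.16202542] 0.004811163536567324
scene tube 38 [0.61494727 0.16040275] 0.001487819592432741
scene can 182 [0.45326557 0.29665753] 0.002499234441320588
scene tin 195 [0.4522802  0.29969853] 0.002807945853692405
eye top 0.05126688015608611
top body 6 [0.60779077 0.19150594] 0.0030922714853972894
top tube 9 [0.61577745 0.16177021] 0.0022267014422469532
top can 89 [0.4558119  0.29957833] 0.003127095715738213
top tin 99 [0.45516242 0.30267667] 0.0032399608143018387
eye top 0.05130731815456166
```

View pics/c5.png

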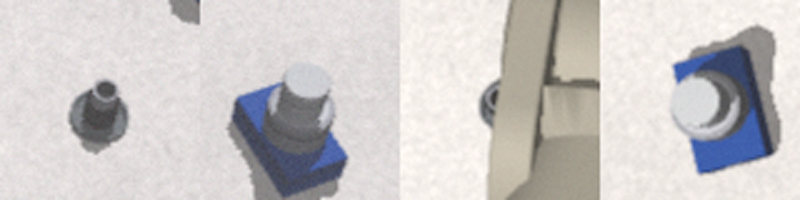

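The eyepiece stands upright in the small rest, well centred in the first crop. The canister, tin and box are undisturbed in the others. Next is the canister.

jog_arm([
  [-0.8, 4, 0],
  [-2, 10, 0],
  [-3.3, 16, 0],
  [-4.6, 22, 0],
  [-5.6, 27, 0],
  [-6.05, 28.9, 0],
  [-6.05, 28.9, -3],
  [-6.05, 28.9, -6],
], gripper=[1, 1, 1, 1, 1, 1, 1, 1], twist=[0, 0, 0, 0, 0, 0, 0, 0])

```text
clock: 11.45
tcp_pos: [0.456, 0.3021, 0.1286]
orientation: [0.001, -0.13, 0.992, 0.0]
wrist_force: [1.6, -0.3, -0.2]
finger_gap: 0.0855
grip_force: 0.0
```

jog_arm([
  [0, 0, -2.5],
  [0, 0, -4.3],
  [0, 0, -5.1],
  [0, 0, -5.25],
  [0, 0, -5.25],
  [0, 0, -5.25],
  [0, 0, -5.25],
  [0, 0, -5.25],
], gripper=[1, 1, 1, 1, 0.8, 0.65, 0.55, 0.48], twist=[0, 0, 0, 0, 0, 0, 0, 0])

```text
clock: 12.45
tcp_pos: [0.4561, 0.301, 0.077]
orientation: [0.001, -0.129, 0.992, -0.0]
wrist_force: [0.7, -1.3, 3.5]
finger_gap: 0.0411
grip_force: 20.9
```

jog_arm([
  [0, 0, 0],
  [0, 0, 0],
  [0, 0, 0],
  [0, 0, 0],
  [0, 0, 0],
  [0, 0, 0.3],
  [0, 0, 1],
  [0, 0, 2],
], gripper=[0.4, 0.35, 0.35, 0.35, 0.35, 0.35, 0.35, 0.35], twist=[0, 0, 0, 0, 0, 0, 0, 0])

```text
clock: 13.45
tcp_pos: [0.4552, 0.301, 0.0965]
orientation: [-0.001, -0.129, 0.992, -0.0]
wrist_force: [-0.9, 0.3, -1.2]
finger_gap: 0.0418
grip_force: 30.4
```

jog_arm([
  [0, -1, 1],
  [0, -3.5, 2],
  [0, -8, 2],
  [0, -14, 2],
  [0, -20, 2],
  [0, -26, 2],
  [0, -32, 2],
  [-0.2, -38, 2],
], gripper=[0.35, 0.35, 0.35, 0.35, 0.35, 0.35, 0.35, 0.35], twist=[0, 0, 0, 0, 0, 0, 0, 0])

```text
clock: 14.45
tcp_pos: [0.4535, -0.0814, 0.1173]
orientation: [0.001, -0.129, 0.992, -0.0]
wrist_force: [1.2, -0.3, -0.6]
finger_gap: 0.0408
grip_force: 30.6
```

jog_arm([
  [-0.2, -6, 0],
  [-0.4, -12, 0],
  [-0.5, -17, 0],
  [-0.6, -20.5, -1],
  [-0.7, -22.5, -3],
  [-0.7, -23.3, -5],
  [-0.7, -23.3, -6.5],
  [-0.7, -23.3, -7],
], gripper=[0.35, 0.35, 0.35, 0.35, 0.35, 0.35, 0.35, 0.35], twist=[0, 0, 0, 0, 0, 0, 0, 0])

```text
clock: 15.45
tcp_pos: [0.4458, -0.3112, 0.0456]
orientation: [-0.001, -0.129, 0.992, 0.001]
wrist_force: [0.1, -0.5, -0.9]
finger_gap: 0.0415
grip_force: 30.6
```

jog_arm([
  [0, 0, -1],
  [0, 0, -2],
  [0, 0, -2.7],
  [0, 0, -3.1],
  [0, 0, -3.25],
  [0, 0, -3.35],
  [0, 0, -3.42],
  [0, 0, -3.47],
], gripper=[0.35, 0.35, 0.35, 0.35, 0.35, 0.35, 0.35, 0.35], twist=[0, 0, 0, 0, 0, 0, 0, 0])

```text
clock: 16.45
tcp_pos: [0.4467, -0.3121, 0.0117]
orientation: [0.0, -0.129, 0.992, -0.0]
wrist_force: [-1.0, 0.1, -0.3]
finger_gap: 0.0413
grip_force: 30.6
```

jog_arm([
  [0, 0, -0.03],
  [0, 0, -0.06],
  [0, 0, -0.09],
  [0, 0, -0.12],
  [0, 0, -0.14],
  [0, 0, -0.14],
  [0, 0, -0.14],
  [0, 0, -0.14],
], gripper=[0.35, 0.35, 0.35, 0.35, 0.35, 0.35, 0.35, 0.35], twist=[0, 0, 0, 0, 0, 0, 0, 0])

```text
clock: 17.45
tcp_pos: [0.4466, -0.312, 0.011]
orientation: [0.0, -0.129, 0.992, -0.0]
wrist_force: [-1.9, 1.2, 6.7]
finger_gap: 0.0415
grip_force: 31.2
```

jog_arm([
  [0, 0, 0],
  [0, 0, 0],
  [0, 0, 0],
  [0, 0, 0],
  [0, 0, 0.1],
  [0, 0, 0.5],
  [0, 0, 1.5],
  [0, 0, 3],
], gripper=[0.48, 0.5, 0.55, 0.6, 0.7, 0.8, 0.9, 0.9], twist=[0, 0, 0, 0, 0, 0, 0, 0])

```text
clock: 18.45
tcp_pos: [0.4465, -0.3119, 0.041]
orientation: [-0.0, -0.129, 0.992, 0.0]
wrist_force: [0.3, -0.6, 1.0]
finger_gap: 0.0772
grip_force: 0.0
```

jog_arm([
  [0, 0, 4],
  [0, 0, 8],
  [0, 2, 11],
  [0.2, 6, 12],
  [0.4, 12, 12],
  [0.6, 18, 12],
  [0.8, 24, 12],
  [0.8, 28, 12],
], gripper=[1, 1, 1, 1, 1, 1, 1, 1], twist=[0, 0, 0, 0, 0, 0, 0, 0])

```text
clock: 19.45
tcp_pos: [0.4545, -0.0297, 0.1616]
orientation: [0.001, -0.13, 0.992, -0.0]
wrist_force: [0.6, -0.2, 0.3]
finger_gap: 0.0855
grip_force: 0.0
```

Run:
```python
from workcell import env;from h import *
I=[]
print(env.get_state()['tcp_pos'])
for n in('scene','top'):
    d=env.read_camera(n);C=cloud(d)
    for c in((.447,-.312,.02),(.455,.299,.05)):
        u,v=pix(d,c)[0].astype(int);I.append(d['image'][v-40:v+40,u-40:u+40])
    for k,c,R,a,b in(('can',(.447,-.312),.021,.01,.036),('tin',(.455,.299),.031,.038,.064)):
        m=(np.hypot(C[...,0]-c[0],C[...,1]-c[1])<.05)&(C[...,2]>a)&(C[...,2]<b);P=C[m][:,:2]
        if len(P)>5: print(n,k,len(P),*circfit(P,R,P.mean(0)))
    for k,c,h in(('can',(.447,-.312),.042),('tin',(.455,.299),.068)):
        m=(np.hypot(C[...,0]-c[0],C[...,1]-c[1])<.05)&(abs(C[...,2]-h)<.006)
        w=ray(d,np.argwhere(m)[:,::-1],h)[:,:2]; print(n,k,'top',len(w),(w.min(0)+w.max(0))/2, np.ptp(w,axis=0))
    im=d['image'].astype(float);m=((im[...,2]>1.6*im[...,0])&(im[...,2]>25))
    t=m&(np.hypot(C[...,0]-.45,C[...,1]-.3)<.1)&(abs(C[...,2]-.034)<.006)
    print(n,'boxtop',cv2.minAreaRect((ray(d,np.argwhere(t)[:,::-1],.034)[:,:2]*1000).astype(np.float32)))
cv2.imwrite('pics/c6.png',cv2.convertScaleAbs(cv2.resize(np.hstack(I),(800,200),interpolation=2)[:,:,::-1],alpha=1.6))
```

```text
[ 0.45446835 -0.02967736  0.16162909]
scene can 122 [ 0.44333851 -0.31353731] 0.003429710939836633
scene tin 211 [0.45248056 0.29950164] 0.004509567635772268
scene can top 241 [ 0.44588614 -0.31273659] [0.04296243 0.04130832]
scene tin top 485 [0.45487062 0.29847658] [0.06645074 0.06334404]
scene boxtop ((450.8310546875, 297.29931640625), (102.25214385986328, 61.367408752441406), 15.120559692382812)
top can 49 [ 0.44669769 -0.31131618] 0.003377462061109412
top tin 105 [0.45477197 0.30242504] 0.00592546872531627
top can top 273 [ 0.44561119 -0.30953029] [0.04117112 0.0439424 ]
top tin top 619 [0.45413724 0.30029515] [0.05974132 0.06192846]
top boxtop ((452.0650329589844, 297.6068115234375), (102.19630432128906, 62.929561614990234), 14.558145523071289)
```

View pics/c6.png

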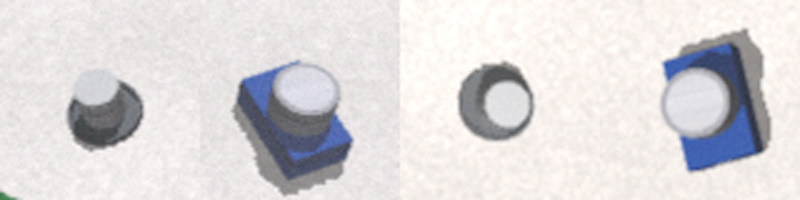

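The canister stands upright in the medium rest, and the tin sits on the box unmoved. Now the tin.

jog_arm([
  [0, 4, 0],
  [0, 10, 0],
  [0, 16, 0],
  [0, 22, 0],
  [0, 28, 0],
  [0, 32, 0],
  [0, 32.9, -1],
  [0, 32.9, -3],
], gripper=[1, 1, 1, 1, 1, 1, 1, 1], twist=[0, 0, 0, 0, 0, 0, 0, 0])

```text
clock: 20.55
tcp_pos: [0.4557, 0.2972, 0.1307]
orientation: [0.001, -0.129, 0.992, 0.0]
wrist_force: [0.1, -0.0, 0.8]
finger_gap: 0.0848
grip_force: 0.0
```

jog_arm([
  [0, -0.1, -2],
  [0, -0.1, -4],
  [0, -0.1, -5.8],
  [0, -0.1, -7.2],
  [0, -0.1, -8.3],
  [0, -0.1, -9.1],
  [0, -0.1, -9.5],
  [0, -0.1, -9.6],
], gripper=[1, 1, 1, 1, 1, 1, 1, 1], twist=[0, 0, 0, 0, 0, 0, 0, 0])

```text
clock: 21.55
tcp_pos: [0.4547, 0.2961, 0.0342]
orientation: [0.0, -0.129, 0.992, 0.0]
wrist_force: [-0.0, 0.7, 0.6]
finger_gap: 0.0854
grip_force: 0.0
```

jog_arm([
  [0, 0, 0],
  [0, 0, 0],
  [0, 0, 0],
  [0, 0, 0],
  [0, 0, 0],
  [0, 0, 0],
  [0, 0, 0],
  [0, 0, 0],
], gripper=[0.9, 0.82, 0.76, 0.72, 0.68, 0.64, 0.6, 0.6], twist=[0, 0, 0, 0, 0, 0, 0, 0], squeeze=45)

```text
clock: 22.55
tcp_pos: [0.455, 0.2966, 0.035]
orientation: [0.001, -0.129, 0.992, 0.001]
wrist_force: [-1.8, 1.6, 6.0]
finger_gap: 0.0608
grip_force: 47.9
```

jog_arm([
  [0, 0, 0.3],
  [0, 0, 1],
  [0, 0, 2.2],
  [0, 0, 3.5],
  [0.6, -2.5, 4.5],
  [1.7, -6.8, 5],
  [3.2, -12.4, 5],
  [4.7, -18.2, 5],
], gripper=[0.6, 0.6, 0.6, 0.6, 0.6, 0.6, 0.6, 0.6], twist=[0, 0, 0, 0, 0, 0, 0, 0])

```text
clock: 23.55
tcp_pos: [0.5025, 0.1127, 0.0855]
orientation: [0.001, -0.129, 0.992, -0.0]
wrist_force: [0.6, -0.0, -2.3]
finger_gap: 0.0611
grip_force: 49.2
```

jog_arm([
  [1.5, -6, 0],
  [3, -12, 0],
  [4.5, -18, 0],
  [5.8, -23, 0],
  [6.8, -26.8, -0.5],
  [7.2, -28.5, -1.5],
  [7.2, -28.5, -3],
  [7.2, -28.5, -4],
], gripper=[0.6, 0.6, 0.6, 0.6, 0.6, 0.6, 0.6, 0.6], twist=[0, 0, 0, 0, 0, 0, 0, 0])

```text
clock: 24.55
tcp_pos: [0.5723, -0.1691, 0.0427]
orientation: [-0.001, -0.129, 0.992, 0.001]
wrist_force: [-0.4, 0.2, -1.7]
finger_gap: 0.0609
grip_force: 49.2
```

jog_arm([
  [0.15, -0.2, -1],
  [0.15, -0.2, -2],
  [0.15, -0.2, -3],
  [0.15, -0.2, -3.5],
  [0.15, -0.2, -3.75],
  [0.15, -0.2, -3.85],
  [0.15, -0.2, -3.92],
  [0.15, -0.2, -3.97],
], gripper=[0.6, 0.6, 0.6, 0.6, 0.6, 0.6, 0.6, 0.6], twist=[0, 0, 0, 0, 0, 0, 0, 0])

```text
clock: 25.55
tcp_pos: [0.5753, -0.1731, 0.0048]
orientation: [0.0, -0.129, 0.992, -0.0]
wrist_force: [-0.6, 0.2, -1.5]
finger_gap: 0.0609
grip_force: 49.2
```

jog_arm([
  [-0.1, 0.15, 0],
  [-0.1, 0.15, -0.04],
  [-0.1, 0.15, -0.08],
  [-0.1, 0.15, -0.12],
  [-0.1, 0.15, -0.16],
  [-0.1, 0.15, -0.2],
  [-0.1, 0.15, -0.22],
  [-0.1, 0.15, -0.22],
], gripper=[0.6, 0.6, 0.6, 0.6, 0.6, 0.6, 0.6, 0.6], twist=[0, 0, 0, 0, 0, 0, 0, 0])

```text
clock: 26.55
tcp_pos: [0.5741, -0.1715, 0.0031]
orientation: [0.0, -0.129, 0.992, -0.0]
wrist_force: [-2.5, 1.7, 5.3]
finger_gap: 0.0609
grip_force: 49.8
```

jog_arm([
  [0, 0, 0],
  [0, 0, 0],
  [0, 0, 0],
  [0, 0, 0],
  [0, 0, 0.1],
  [0, 0, 0.5],
  [0, 0, 1.5],
  [0, 0, 3],
], gripper=[0.73, 0.75, 0.8, 0.9, 1, 1, 1, 1], twist=[0, 0, 0, 0, 0, 0, 0, 0])

```text
clock: 27.55
tcp_pos: [0.574, -0.1714, 0.0331]
orientation: [-0.0, -0.129, 0.992, 0.0]
wrist_force: [-0.3, 0.4, 0.2]
finger_gap: 0.0854
grip_force: 0.0
```

jog_arm([
  [0, 0, 4],
  [0, 0, 8],
  [-1, 3, 10],
  [-2.3, 9, 10],
  [-3.6, 15, 10],
  [-4.9, 21, 10],
  [-6.2, 27, 10],
  [-6.2, 27, 10],
], gripper=[1, 1, 1, 1, 1, 1, 1, 1], twist=[0, 0, 0, 0, 0, 0, 0, 0])

```text
clock: 28.55
tcp_pos: [0.5109, 0.1023, 0.1337]
orientation: [0.001, -0.132, 0.991, 0.0]
wrist_force: [0.0, 0.7, -0.1]
finger_gap: 0.0852
grip_force: 0.0
```

Run:
```python
from workcell import env;from h import *
I=[]
print(env.get_state()['tcp_pos'])
for n in('scene','top'):
    d=env.read_camera(n);C=cloud(d)
    for c in((.574,-.171,.02),(.453,.299,.03)):
        u,v=pix(d,c)[0].astype(int);I.append(d['image'][v-40:v+40,u-40:u+40])
    for k,c,h in(('tin',(.574,-.171),.036),):
        m=(np.hypot(C[...,0]-c[0],C[...,1]-c[1])<.05)&(abs(C[...,2]-h)<.006)
        w=ray(d,np.argwhere(m)[:,::-1],h)[:,:2]; print(n,k,'top',len(w),(w.min(0)+w.max(0))/2, np.ptp(w,axis=0))
    im=d['image'].astype(float);m=((im[...,2]>1.6*im[...,0])&(im[...,2]>25))
    t=m&(np.hypot(C[...,0]-.45,C[...,1]-.3)<.1)&(abs(C[...,2]-.034)<.006)
    print(n,'boxtop',t.sum(),cv2.minAreaRect((ray(d,np.argwhere(t)[:,::-1],.034)[:,:2]*1000).astype(np.float32)))
cv2.imwrite('pics/c7.png',cv2.convertScaleAbs(cv2.resize(np.hstack(I),(800,200),interpolation=2)[:,:,::-1],alpha=1.6))
```

```text
[0.51094863 0.10234135 0.13369229]
scene tin top 559 [ 0.57567349 -0.17306202] [0.06446976 0.06030754]
scene boxtop 907 ((450.86419677734375, 297.33123779296875), (102.4414291381836, 62.85712814331055), 15.136856079101562)
top tin top 542 [ 0.57495033 -0.16964287] [0.0615203  0.05924183]
top boxtop 139 ((472.3792724609375, 324.4607238769531), (48.96904754638672, 20.761423110961914), 15.40459156036377)
```

View pics/c7.png

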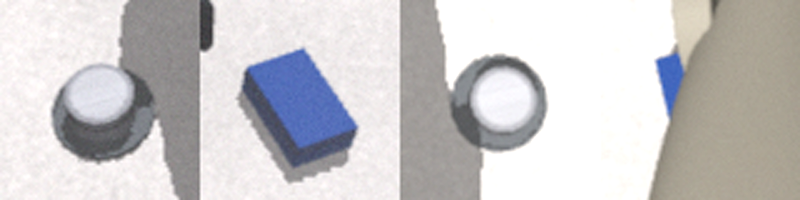

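The tin lies flat and centred in the large rest. The blue box is clear and unmoved at 15°, matching the fingers. Now the box.

jog_arm([
  [-1.2, 4, 0],
  [-3, 10, 0],
  [-4.7, 15.5, 0],
  [-5.7, 18.7, 0],
  [-5.95, 19.5, -1],
  [-5.95, 19.5, -3],
  [-5.95, 19.5, -5],
  [-5.95, 19.5, -6],
], gripper=[1, 1, 1, 1, 1, 1, 1, 1], twist=[0, 0, 0, 0, 0, 0, 0, 0])

```text
clock: 29.65
tcp_pos: [0.4529, 0.2915, 0.0709]
orientation: [-0.001, -0.127, 0.992, -0.0]
wrist_force: [-0.5, 0.4, 0.5]
finger_gap: 0.0854
grip_force: 0.0
```

jog_arm([
  [0, 0, -1],
  [0, 0, -2.2],
  [0, 0, -3.4],
  [0, 0, -4.6],
  [0, 0, -5.7],
  [0, 0, -6.6],
  [0, 0, -7.1],
  [0, 0, -7.2],
], gripper=[1, 1, 1, 1, 1, 1, 1, 1], twist=[0, 0, 0, 0, 0, 0, 0, 0])

```text
clock: 30.65
tcp_pos: [0.4525, 0.2935, 0.0]
orientation: [-0.0, -0.129, 0.992, -0.0]
wrist_force: [-0.3, 0.7, -0.0]
finger_gap: 0.0857
grip_force: 0.0
```

jog_arm([
  [0, 0, 0],
  [0, 0, 0],
  [0, 0, 0],
  [0, 0, 0],
  [0, 0, 0],
  [0, 0, 0],
  [0, 0, 0],
  [0, 0, 0],
], gripper=[0.9, 0.84, 0.79, 0.76, 0.73, 0.7, 0.65, 0.62], twist=[0, 0, 0, 0, 0, 0, 0, 0], squeeze=50)

```text
clock: 31.65
tcp_pos: [0.4531, 0.294, 0.0011]
orientation: [0.001, -0.129, 0.992, 0.0]
wrist_force: [-1.5, 2.2, 5.0]
finger_gap: 0.0636
grip_force: 53.9
```

jog_arm([
  [0, 0, 0.3],
  [0, 0, 1],
  [0, 0, 2.2],
  [0, 0, 3.5],
  [0.2, -2.5, 4.5],
  [0.5, -6.5, 5],
  [0.9, -12, 5],
  [1.3, -17.5, 5],
], gripper=[0.62, 0.62, 0.62, 0.62, 0.62, 0.62, 0.62, 0.62], twist=[0, 0, 0, 0, 0, -5, -12, -20])

```text
clock: 32.65
tcp_pos: [0.4663, 0.1173, 0.0515]
orientation: [0.001, 0.047, 0.999, 0.0]
wrist_force: [1.1, 0.0, -1.8]
finger_gap: 0.0633
grip_force: 55.4
```

jog_arm([
  [0.35, -5, 0],
  [0.6, -9, 0],
  [0.7, -11, -0.5],
  [0.7, -11, -1.5],
  [0.7, -11, -2.5],
  [0.7, -11, -3.3],
  [0.7, -11, -3.5],
  [0.7, -11, -3.5],
], gripper=[0.62, 0.62, 0.62, 0.62, 0.62, 0.62, 0.62, 0.62], twist=[-6, -10, -12.3, -12.3, -12.3, -12.3, -12.3, -12.3])

```text
clock: 33.65
tcp_pos: [0.4725, 0.0091, 0.0151]
orientation: [-0.0, 0.152, 0.988, 0.0]
wrist_force: [0.3, -0.8, -1.6]
finger_gap: 0.0631
grip_force: 55.5
```

Run:
```python
from workcell import env;from h import *
s=env.get_state();print(s['tcp_pos'],s['orientation'],s['finger_gap'])
d=env.read_camera('scene')
cv2.imwrite('pics/c8.png',cv2.convertScaleAbs(cv2.resize(d['image'][130:270,230:370],(560,560),interpolation=2)[:,:,::-1],alpha=1.6))
```

```text
[0.4724662  0.0090832  0.01512571] [-2.47152623e-04  1.51609022e-01  9.88440509e-01  5.61533671e-05] 0.06314402790194859
```

View pics/c8.png

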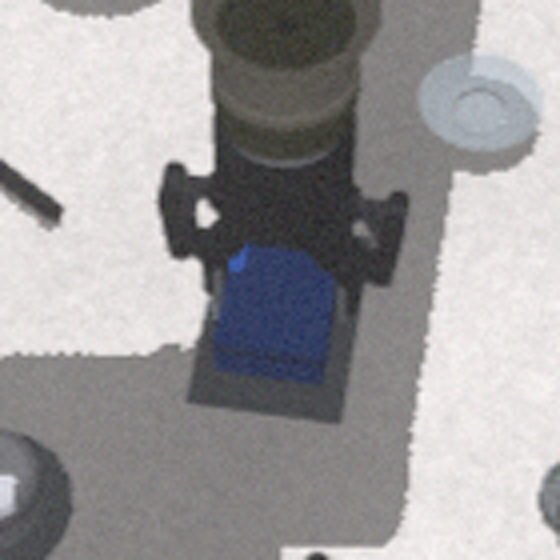

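The box hangs level over the rectangular rest, centred and parallel to it. Lowering.

jog_arm([
  [0.1, 0, -0.4],
  [0.1, 0, -0.8],
  [0.1, 0, -1],
  [0.1, 0, -1.1],
  [0.1, 0, -1.16],
  [0.1, 0, -1.2],
  [0.1, 0, -1.24],
  [0.1, 0, -1.26],
], gripper=[0.62, 0.62, 0.62, 0.62, 0.62, 0.62, 0.62, 0.62], twist=[0, 0, 0, 0, 0, 0, 0, 0])

```text
clock: 34.7
tcp_pos: [0.4737, 0.0085, 0.003]
orientation: [0.0, 0.152, 0.988, 0.0]
wrist_force: [-1.6, 0.1, 3.9]
finger_gap: 0.0633
grip_force: 56.2
```

jog_arm([
  [0, 0, 0],
  [0, 0, 0],
  [0, 0, 0],
  [0, 0, 0],
  [0, 0, 0.1],
  [0, 0, 0.5],
  [0, 0, 1.5],
  [0, 0, 3],
], gripper=[0.76, 0.78, 0.82, 0.9, 1, 1, 1, 1], twist=[0, 0, 0, 0, 0, 0, 0, 0])

```text
clock: 35.7
tcp_pos: [0.4734, 0.0086, 0.0333]
orientation: [-0.0, 0.152, 0.988, 0.0]
wrist_force: [0.3, 0.0, 0.6]
finger_gap: 0.0851
grip_force: 0.0
```

jog_arm([
  [0, 0, 4],
  [0, 0, 8],
  [0, 3, 11],
  [-0.5, 9, 12],
  [-1, 15, 12],
  [-1.5, 20, 12],
  [-1.5, 22, 12],
  [-1.5, 22, 12],
], gripper=[1, 1, 1, 1, 1, 1, 1, 1], twist=[0, 0, 0, 0, 0, 0, 0, 0])

```text
clock: 36.7
tcp_pos: [0.4584, 0.23, 0.1534]
orientation: [0.0, 0.151, 0.989, 0.0]
wrist_force: [0.2, -0.4, -0.4]
finger_gap: 0.0853
grip_force: 0.0
```

Run:
```python
from workcell import env;from h import *
for n in('scene','top'):
    d=env.read_camera(n);C=cloud(d)
    im=d['image'].astype(float);m=((im[...,2]>1.6*im[...,0])&(im[...,2]>25))
    t=m&(np.hypot(C[...,0]-.473,C[...,1]-.009)<.1)&(abs(C[...,2]-.036)<.006)
    print(n,'boxtop',t.sum(),np.median(C[t][:,2]),cv2.minAreaRect((ray(d,np.argwhere(t)[:,::-1],.036)[:,:2]*1000).astype(np.float32)))
    for k,c,h in(('tin',(.574,-.171),.036),('can',(.447,-.312),.042),('eye',(.616,.161),.048)):
        m=(np.hypot(C[...,0]-c[0],C[...,1]-c[1])<.05)&(abs(C[...,2]-h)<.006)
        w=ray(d,np.argwhere(m)[:,::-1],h)[:,:2]
        if len(w):print(n,k,len(w),(w.min(0)+w.max(0))/2)
    if n=='scene':cv2.imwrite('pics/c9.png',cv2.convertScaleAbs(cv2.resize(d['image'][120:320,80:480],(800,400),interpolation=2)[:,:,::-1],alpha=1.5))
```

```text
scene boxtop 977 0.03667099657145512 ((475.36016845703125, 8.713489532470703), (61.90485382080078, 106.5698471069336), 72.57252502441406)
scene tin 568 [ 0.57552641 -0.17306202]
scene can 245 [ 0.44709882 -0.31273659]
scene eye 87 [0.61648787 0.15952411]
top boxtop 1205 0.03546240264255007 ((473.90509033203125, 10.177757263183594), (62.15481185913086, 102.43522644042969), 72.59392547607422)
top tin 544 [ 0.57483856 -0.1687629 ]
top can 270 [ 0.44561119 -0.31045824]
top eye 81 [0.6169861  0.16258322]
```

View pics/c9.png

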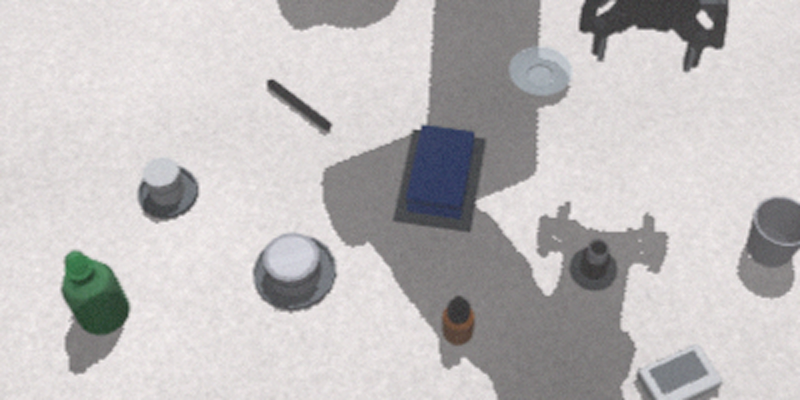

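The canister (165,185), tin (292,262), box (440,175) and eyepiece (595,260) all sit in their rests. Both bottles are untouched and the gripper is clear, so I'm handing in.

```bash
python3 -c "
from workcell import env
print(env.hand_in())"
```

```text
the job is handed in; nothing more can be done
None
```

The job is handed in: the eyepiece, canister, tin and slide box each sit upright and released in their own rests, within about 3 mm of centre by the last camera check; both bottles are untouched, and hand-in returned no verdict.

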